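# Lay the drive module down under the camera

## Robot

A 6-joint arm with a two-finger parallel gripper is mounted at the origin on the work surface. World frame = base frame: x ahead of the robot, y to its left, z up, the work surface at z = 0. Lengths are in m, angles in rad, forces in N, time in s.
With the tool pointing down it reaches from about 0.25 to 0.775 m from the base axis. Payload 4 kg.
Tool frame: the origin (TCP) lies at the very end of the fingers, on their centre line; the grasp point (between the pads) lies 19 mm behind it; z points along the fingers, y is the line along which they close (so a half turn about z gives the same grasp; the last joint's range is limited). The gripper opens to 94 mm and grips with 3 to 60 N. Pads are 16 mm wide; open, the fingers measure 119 mm over their backs; the gripper's body (75 mm by 177 mm) begins 78 mm behind the grasp point.
Start: joints at [1.095, 0.087, 1.371, -0, 1.684, -0.103], TCP at [0.2, 0.512, 0.17] pointing down, gripper open.
Joint ranges: [-3.1, 3.1], [-0.76, 2.03], [0.27, 2.55], [-1.08, 4.22], [0.17, 2.65], [-2.57, 2.57]. Speed limits (rad/s): [2.79, 2.79, 3.14, 3.14, 3.14, 3.14].

## Interface

Orientations are given as [roll, pitch, yaw] about the fixed x, y, z axes, in that order (R = Rz(yaw) Ry(pitch) Rx(roll)).
In Python, from bench import robot gives the robot as it stands. The module is installed in compiled form; this text tells all that it offers.
- The arm moves only by the tool move_arm, never from a script. Its argument "deltas" is one flat list of numbers, 7 for each row, row after row: the turn, a rotation vector about the tool's x, y, z in rad, then the shift along the tool's x, y, z in cm, then the closure, from -1 (fully open) to 1 (shut). A call has 1 to 8 rows; each row is the pose to reach, as a shift and turn from the pose commanded when the call began, along the tool's axes at that moment; what a row does not reach only later rows make up. A row lasts 1/10 s, in which the tool goes at most 50 mm and 8.59 degrees, less where a joint would pass 70% of its speed; a pose out of reach is approached as far as the arm can. A call with a gripper value outside its range is refused whole. The fingers move at their own pace and stop on an object; the grip force is fixed at half the most. Time passes only in rows, so rows that repeat a pose let the fingers close. It gives the time, the measured TCP pose, the force, the opening and the grip force at its end, in the units of the state.
- robot.get_obs(): the state, without advancing time (a new reading comes with each control period).
- robot.snapshot(name): name is "side" or "top"; returns a dict with "image" (480x640x3 uint8, red, green, blue), "depth" (480x640 float32, m along the optical axis (not along the pixel's ray), 0 where there is no reading), "fov_y" (degrees; the focal length in pixels is half the picture's height over the tangent of half this angle, whatever the lens; pixels are square), "cx", "cy" (the principal point, pixels), "origin" and "orientation" of the camera in the world. Camera axes: x right, y up, looking along -z (the intrinsics and any distortion apply to the point x, -y, -z); pixel columns grow to the right and rows downward; lengths in m; the calibration is good to about 2 mm. A picture is of the moment at which its call begins.
- robot.close_job(): hands the job in; it is judged then, once.
The state is a dict: "time": time; "joint_positions": joint angles; "qvel": joint speeds; "joint_torque": joint torques, N m; "tool_pos": TCP position; "ee_rot": TCP orientation; "wrist_force": force on the tool from outside, world axes, zero at the start; "wrist_torque": the same for the moment, N m; "width": finger opening in m; "finger_force": force on a finger pad.
Only numpy, scipy, OpenCV 4.12 (cv2) and the standard library are available. Lean on these libraries where they do the work, as an engineer would, in place of code of your own. Each camera call takes 0.05 s, during which the arm holds its last target. There are 200 camera calls.

## Task

Push the white drive module over so that it lies flat on the aluminium plate with its round black port facing up, then push it along the plate, between the two painted lines, until its end is flush against the blue stop bar, and then press the green button to take the inspection picture. Do it all by pushing: never lift the module off the plate, leave the red button unpressed and the other things where they are.

Things in the scene. Friction and masses are not known exactly. Their poses are not given: they have to be found in the camera images.
- plate: Fixed aluminium plate, 300 x 180 x 12 thick, on the table; place and yaw vary. Origin: centre of its underside; +x points roughly away from the robot, to a blue stop bar across its far end: near face at plate x = +110 mm, 160 wide, top 42 mm above the table. Two thin blue painted lines along x at plate y = +-60 mm bound the lane.
- module: White plastic drive module, loose, about 0.3 kg, 42 deep (its x) x 60 wide (y) x 110 tall (z), standing on end on the plate in the lane. Origin: centre of the end it stands on at first. Lying as wanted, its x axis points straight down and its z along plate +x, its head end towards the stop bar; once tipped it is still 25 to 60 mm short of the bar.
- module_port (a point): Centre of the round black port, 35 dia with a flush brass rim, on the module's flat face at its x = -21 mm, 58 mm from the end it stands on. This face looks roughly along plate -x, towards the robot. Pushed near its top, the module tips over its far bottom edge and falls on its back, port up; pushed low it may slide.
- module_head (a point): Centre of the module's head end (its top while it stands), 110 mm along its z from its origin. A black strip on this end runs along the edge next to the port face. Lying, the module slides along the plate under a push of 10 N or less. With the module lying home this lies at plate x = +110 mm, 33 mm above the table.
- module_heel (a point): Middle of the module's lower far edge, at (21, 0, 0) mm in its frame: the edge it tips over. It stays on the plate throughout.
- start (a joint): Travel of the green start button, m: 0 up, 0.006 fully down; spring loaded (about 5 N when fully down), comes back up by itself. Counts as pressed beyond 0.004.
- start_top (a point): Centre of the top of the green button, 32 dia, 67 mm above the table, pressed straight down. It sits on a light grey box 75 x 75 x 45 tall, on one side of the plate or the other.
- stop (a joint): Travel of the red stop button, same make as the green one. Not to be pressed.
- stop_top (a point): Centre of the top of the red button, 32 dia, 67 mm above the table, on a yellow box 75 x 75 x 45 tall, on the other side of the plate.
- can_a: Bystander, loose: yellow drinks can with a black band, 53 dia x 90 tall. Origin: centre of its underside. Stands close beside the plate.
- can_b: Bystander, loose: yellow drinks can with a black band, 53 dia x 90 tall. Origin: centre of its underside.
- beaker: Bystander, loose: clear plastic beaker, 72 dia x 105 tall. Origin: centre of its underside.
- ring_a: Bystander, loose: white printed ring, 60 dia x 26 tall. Origin: centre of its underside. Stands close beside the plate.
- ring_b: Bystander, loose: white printed ring, 60 dia x 26 tall. Origin: centre of its underside.
- suction_pad: Bystander, loose: white printed suction-pad stem on a disc, 52 dia x 50 tall. Origin: centre of its underside.
- spacer: Bystander, loose: black plastic spacer block, 70 x 28 x 14 tall. Origin: centre of its underside.
There are look-alikes about, which are no part of the job. Leave any pink or purple look-alike of the part that bears start alone. What is shaped like the module but turquoise is not meant.

How it is judged:
On the way, in this order (a step that is already met when the one before it is completed fails the run):
1. the module lies at rest on its back, port up (angle between module's own x axis and vertical above 3.05 rad and linear speed of module below 0.01 m/s and angular speed of module below 0.1 rad/s), for 0.2 s.
2. the module lies flush against the stop bar, inside the lane (angle between module's own x axis and vertical above 3.05 rad and x of module_head in the frame of plate between 0.106 and 0.114 m and angle between the z axis of module and the x axis of plate, either way round below 0.05 rad and y of module_head in the frame of plate between -0.03 and 0.03 m), for 0.2 s.
3. the green button is pressed (value of joint start above 0.004 m), for 0.05 s.
At the end, for the whole second after the job is handed in: The module rests on the plate on its back (port up within 5 degrees), its head end within 4 mm of the stop bar's face and square to it within 3 degrees (0.05 rad), its middle within 30 mm of the lane's middle line; the green button has been pressed and is up again, the red one is up (all of step 2 and linear speed of module below 0.01 m/s and angular speed of module below 0.1 rad/s and value of joint each of start, stop below 0.002 m and height (world z) of module_heel below 0.018 m); the robot touches nothing.
It fails at once if the module is lifted: the edge it tips over comes more than 15 mm off the plate (height (world z) of module_heel above 0.027 m).
It fails at once if the red stop button is pressed (value of joint stop above 0.003 m).
It fails at once if the green button is pressed before the module lies home (value of joint start above 0.003 m and not (angle between module's own x axis and vertical above 3.05 rad and x of module_head in the frame of plate between 0.106 and 0.114 m and angle between the z axis of module and the x axis of plate, either way round below 0.05 rad and y of module_head in the frame of plate between -0.03 and 0.03 m)).
It fails at once if a bystander is moved more than 20 mm or knocked over (distance of any of can_a, can_b, beaker, ring_a, ring_b, suction_pad, spacer from where it was at the start of the episode above 0.02 m or angle between any of can_a, can_b, beaker, ring_a, ring_b, suction_pad, spacer's own z axis and vertical above 0.5 rad).
It also fails if it takes over 54 s, if anything falls off the work surface, if the arm or the gripper's body presses on something with over 40 N, if the wrist force passes 120 N, or if a joint passes its speed limit or range.

## Working session

There is one attempt and no reset: what is moved stays moved. The work goes in short steps, Python scripts to look and compute and a tool call to move; the robot and the scene stay as the last step left them, time stands still between calls to the robot, and variables do not carry over. Pictures are saved under pics/ and viewed, at most 10 in all, crops included, and the job is handed in when it is done.

Besides the shell and the picture viewer there is one more tool, called after ">>>" in YAML: its name, and indented under it one key for each argument. move_arm: Moves the arm, as the interface text tells. Its arguments: {"type":"object","properties":{"deltas":{"type":"array","items":{"type":"number"}}},"required":["deltas"]}

```bash
mkdir -p pics; cat > h.py <<'E'
import numpy as np,cv2,pickle
from scipy.spatial.transform import Rotation as R
def snap(n,f):
    from bench import robot
    s=robot.snapshot(n); pickle.dump(s,open(f'pics/{f}.pkl','wb')); cv2.imwrite(f'pics/{f}.png',s['image'][...,::-1]); return s
def load(f): return pickle.load(open(f'pics/{f}.pkl','rb'))
def Rm(s):
    o=np.array(s['orientation'],float)
    return o if o.shape==(3,3) else R.from_euler('xyz',o).as_matrix()
def ray(s,u,v):
    f=240/np.tan(np.radians(s['fov_y'])/2)
    return Rm(s)@np.array([(u-s['cx'])/f,-(v-s['cy'])/f,-1])
def atz(s,u,v,z):
    d=ray(s,u,v);o=np.array(s['origin']);return o+d*(z-o[2])/d[2]
def dep(s,u,v): return np.array(s['origin'])+ray(s,u,v)*s['depth'][v,u]
E
python3 - <<'E'
from h import *
from bench import robot
for n in('top','side'):
    s=snap(n,n+'0'); print({k:v for k,v in s.items() if k not in('image','depth')})
print(robot.get_obs())
E
```

```text
{'fov_y': 47.18857646702688, 'cx': 314.1321753438407, 'cy': 249.14273078984303, 'origin': array([0.32286902, 0.02666382, 1.4770284 ]), 'orientation': array([ 0.14782762,  0.00599765, -1.58901372])}
{'fov_y': 43.834823732933124, 'cx': 330.7031635881164, 'cy': 241.76902659501843, 'origin': array([-0.26425377, -0.94278228,  0.77038288]), 'orientation': array([ 1.08270128, -0.01792427, -0.67188525])}
{'time': 0.1, 'joint_positions': array([ 1.09487934e+00,  8.78586815e-02,  1.37208604e+00,  2.10630913e-05,
        1.68358735e+00, -1.03080097e-01]), 'qvel': array([-1.00349396e-05, -3.56539562e-04, -3.28080497e-03, -6.86902864e-04,
        6.17451055e-05,  1.15539222e-03]), 'joint_torque': array([ 2.63922710e-03, -3.41249228e+01, -3.03304410e+01,  7.19660986e-02,
        3.03950545e-02, -9.79895026e-05]), 'tool_pos': array([0.20007342, 0.5117233 , 0.1690422 ]), 'ee_rot': array([-3.13966569e+00, -2.20383918e-04,  2.76875790e+00]), 'wrist_force': array([ 0.04676163, -0.07254778,  1.0307498 ]), 'wrist_torque': array([-0.00972545,  0.05889963,  0.03623574]), 'finger_force': 0.0, 'width': 0.09390542746168823}
```

View pics/top0.png

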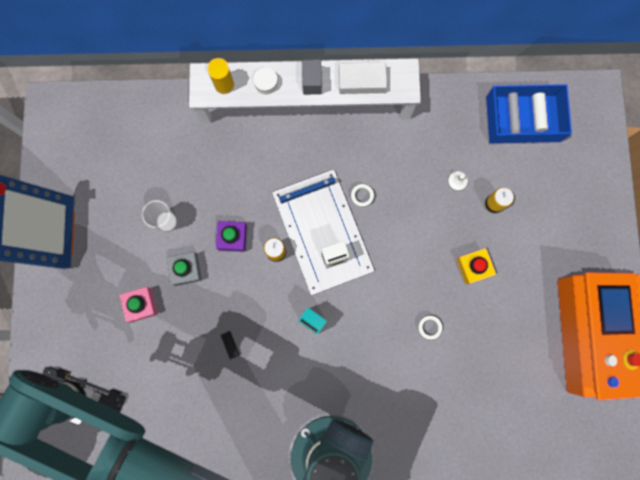

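View pics/side0.png

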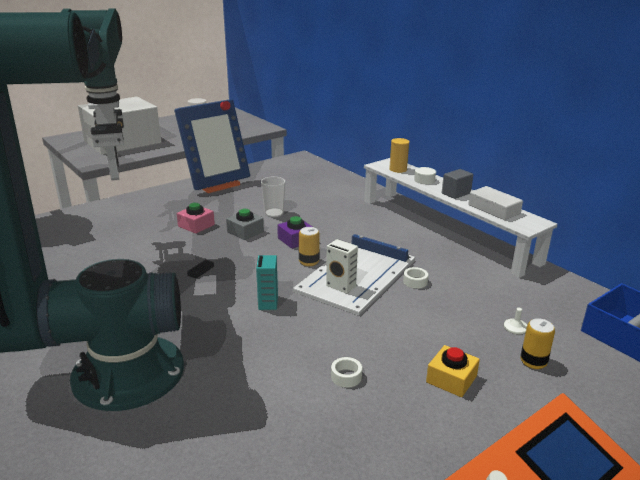

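The top view shows the plate with corners near (274,190), (334,171), (373,270) and (314,292). The module's top is near (335,253), with the turquoise look-alike at (313,320). There are three green-button candidates: grey box (181,267), purple (230,235) and pink (135,303). The light grey box fits the description. The red button is at (479,265). Next I'll enlarge both areas.

```bash
python3 - <<'E'
from h import *
s=load('top0'); im=s['image'][...,::-1]
a=cv2.resize(im[165:300,262:382],None,fx=4.4,fy=4.4,interpolation=cv2.INTER_CUBIC)
b=cv2.resize(im[240:295,155:210],None,fx=4.4,fy=4.4,interpolation=cv2.INTER_CUBIC)
c=np.zeros((600,800,3),np.uint8); c[:a.shape[0],:a.shape[1]]=a[:600]; c[:b.shape[0],540:540+b.shape[1]]=b
cv2.imwrite('pics/crop0.png',c)
for n,(u,v) in dict(green=(181,267),box=(195,275),red=(479,265),plate=(310,230),modtop=(335,251),barL=(285,195),barR=(330,181),can=(275,247),ring=(362,188),table=(400,250)).items():
    print(n,dep(s,u,v).round(4))
s2=load('side0')
for n,(u,v) in dict(green=(245,214),modface=(336,262),port=(337,269),can=(309,240)).items(): print(n,dep(s2,u,v).round(4))
E
```

```text
green [0.4934 0.3773 0.063 ]
box [0.4742 0.3457 0.0406]
red [ 0.4839 -0.3941  0.0633]
plate [0.5932 0.0417 0.0154]
modtop [ 0.5185 -0.0206  0.1262]
barL [0.6859 0.107  0.038 ]
barR [ 0.7208 -0.0146  0.0432]
can [0.5377 0.1314 0.0852]
ring [ 0.706  -0.1021  0.0194]
table [ 5.361e-01 -2.015e-01  1.000e-04]
green [0.491  0.368  0.0591]
modface [ 0.4962 -0.0259  0.0857]
port [ 0.4961 -0.0304  0.0691]
can [0.5209 0.1113 0.077 ]
```

View pics/crop0.png

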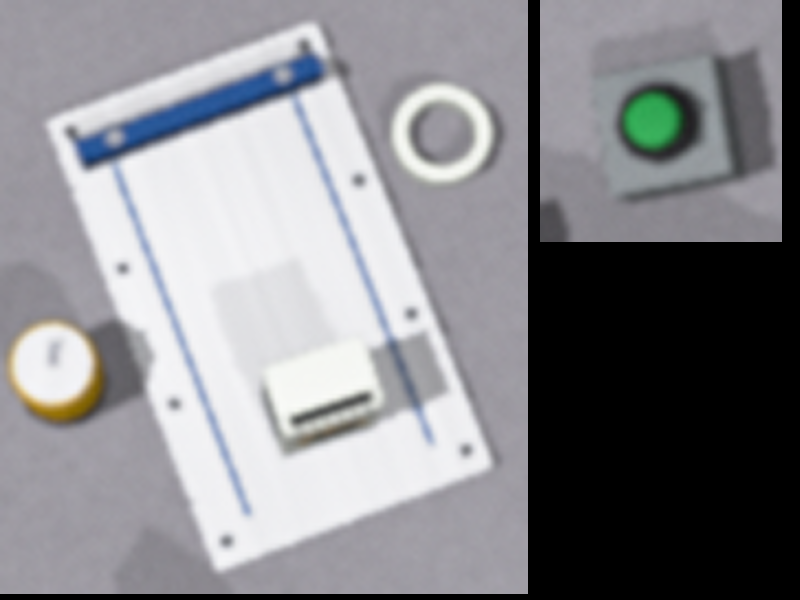

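The crop confirms that the light grey box carries the green button, at crop (652,121). The module's top corners are at crop (265,378), (362,342), (382,403) and (287,440), with the strip on the robot side. The plate corners are at (48,122), (317,20), (492,466) and (217,571).

```bash
cat > m.py <<'E'
from h import *
s=load('top0')
px=lambda x,y,ox=262,oy=165:((x+.5)/4.4-.5+ox,(y+.5)/4.4-.5+oy)
C=np.array([atz(s,*px(*p),.012)[:2] for p in[(48,122),(317,20),(492,466),(217,571)]])
M=np.array([atz(s,*px(*p),.122)[:2] for p in[(265,378),(362,342),(382,403),(287,440)]])
bar=np.array([atz(s,*px(*p),.042)[:2] for p in[(84,167),(324,78)]])
L=np.array([atz(s,*px(*p),.012)[:2] for p in[(118,167),(248,515),(296,98),(431,443)]])
print('edges',[np.linalg.norm(C[i]-C[(i+1)%4]).round(4) for i in range(4)])
print('medges',[np.linalg.norm(M[i]-M[(i+1)%4]).round(4) for i in range(4)])
ang=lambda v:np.degrees(np.arctan2(v[1],v[0])).round(2)
print('yaws',ang(C[0]-C[3]),ang(C[1]-C[2]),ang(C[0]-C[1])-90,ang(C[3]-C[2])-90,'lines',ang(L[0]-L[1]),ang(L[2]-L[3]),'bar',ang(bar[0]-bar[1])-90)
print('mod yaw',ang(M[0]-M[1])-90,ang(M[3]-M[2])-90,ang(M[0]-M[3]),ang(M[1]-M[2]))
c=C.mean(0);y=np.radians(np.mean([ang(C[0]-C[3]),ang(C[1]-C[2]),ang(L[0]-L[1]),ang(L[2]-L[3])]))
Rp=np.array([[np.cos(y),-np.sin(y)],[np.sin(y),np.cos(y)]])
P=lambda p:(Rp.T@(np.array(p)-c).T).T
W=lambda x,y_:c+Rp@np.array([x,y_])
if __name__=='__main__':
    print('plate',c,np.degrees(y)); print('bar',P(bar[0]),P(bar[1]),'lines',[P(l).round(4) for l in L])
    print('mod',M.mean(0),P(M.mean(0)),[P(m).round(4) for m in M])
    print('green',atz(s,*px(652-540,121,155,240),.067)); print('red',atz(s,479,265,.067))
    print('can',atz(s,*px(55,365),.09),P(atz(s,*px(55,365),.09)[:2]),'ring',P(atz(s,*px(443,132),.026)[:2]))
E
python3 m.py
```

```text
edges [np.float64(0.18), np.float64(0.2998), np.float64(0.1791), np.float64(0.2985)]
medges [np.float64(0.0588), np.float64(0.0366), np.float64(0.0577), np.float64(0.0375)]
yaws 19.65 19.47 20.230000000000004 19.819999999999993 lines 19.34 19.58 bar 19.739999999999995
mod yaw 19.459999999999994 20.310000000000002 18.19 16.47
plate [0.59080909 0.00803528] 19.509999999999998
bar [0.10620471 0.07955496] [ 0.1068191  -0.07681676] lines [array([0.1061, 0.0592]), array([-0.1248,  0.0599]), array([ 0.1084, -0.0598]), array([-0.1229, -0.06  ])]
mod [ 0.51304277 -0.02127658] [-0.08309055 -0.00165714] [array([-0.0646,  0.027 ]), array([-0.0646, -0.0318]), array([-0.1012, -0.0298]), array([-0.102 ,  0.0279])]
green [0.49261802 0.3787363  0.067     ]
red [ 0.48350632 -0.39301884  0.067     ]
can [0.53555684 0.13334811 0.09      ] [-0.01022894  0.13657044] ring [ 0.05295237 -0.1351998 ]
```

The sizes check out: plate 300 x 180, module 59 x 37, bar face about 0.107 and lane lines at ±0.060. The plan is tool yaw 19.5° (tool x = plate +x), fingers part open for a two-point contact, and a tip height of about 0.108.

```bash
cat > go.py <<'E'
import sys,io,contextlib
with contextlib.redirect_stdout(io.StringIO()): from m import *
from bench import robot
def go(p,yaw=None,roll=np.pi):
    o=robot.get_obs(); A=R.from_euler('xyz',o['ee_rot']); B=R.from_euler('xyz',[np.pi,0,y if yaw is None else yaw])
    print('t',o['time'],'turn',(A.inv()*B).as_rotvec().round(3),'cm',(100*A.inv().apply(np.array(p)-o['tool_pos'])).round(2),'tcp plate',P(o['tool_pos'][:2]).round(4),o['tool_pos'][2].round(4),'w',o['width'])
if __name__=='__main__':
    a=[float(v) for v in sys.argv[1:]]; go([*W(a[0],a[1]),a[2]])
E
python3 go.py -0.15 -0.002 0.17
```

```text
t 0.1 turn [-1.000e-03  2.000e-03  2.428e+00] cm [-4.352e+01 -4.264e+01 -2.000e-02] tcp plate [-0.2001  0.6053] 0.169 w 0.09390542746168823
```

>>> move_arm:
  deltas: [0,0,1.2,-21.8,-21.3,0,0.2,0,0,1.2,-21.8,-21.3,0,0.2,0,0,1.2,-21.8,-21.3,0,0.2,0,0,1.2,-21.8,-21.3,0,0.2,0,0,1.2,-21.8,-21.3,0,0.2,0,0,1.2,-21.8,-21.3,0,0.2,0,0,1.2,-21.8,-21.3,0,0.2,0,0,1.2,-21.8,-21.3,0,0.2]

```text
time: 0.9
tool_pos: [0.3264, 0.2325, 0.1697]
ee_rot: [-3.141, 0.0, 1.558]
wrist_force: [-0.2, -0.1, 0.4]
width: 0.0381
finger_force: 0.0
```

```bash
python3 go.py -0.15 -0.002 0.17
```

```text
t 0.9 turn [-0.     0.     1.217] cm [-2.748e+01  1.273e+01 -2.000e-02] tcp plate [-0.1743  0.2999] 0.1697 w 0.03814567626484275
```

>>> move_arm:
  deltas: [0,0,1.22,-27.5,12.7,0,0.2,0,0,1.22,-27.5,12.7,0,0.2,0,0,1.22,-27.5,12.7,0,0.2,0,0,1.22,-27.5,12.7,0,0.2,0,0,1.22,-27.5,12.7,0,0.2,0,0,1.22,-27.5,12.7,0,0.2,0,0,1.22,-27.5,12.7,0,0.2,0,0,1.22,-27.5,12.7,0,0.2]

```text
time: 1.7
tool_pos: [0.4522, -0.0427, 0.169]
ee_rot: [-3.14, 0.002, 0.359]
wrist_force: [-0.9, 0.1, -0.5]
width: 0.0376
finger_force: 0.0
```

```bash
python3 go.py -0.145 -0.002 0.108
```

```text
t 1.7 turn [-0.001  0.002  0.018] cm [0.27 0.06 6.1 ] tcp plate [-0.1476 -0.0015] 0.169 w 0.037625859560352186
```

>>> move_arm:
  deltas: [0,0,0.01,0,0,3,0.2,0,0,0.01,0,0,6.1,0.2,0,0,0.01,0,0,6.1,0.2,0,0,0.01,1.5,0,6.1,0.2,0,0,0.01,2.2,0,6.1,0.2,0,0,0.01,2.2,0,6.1,0.2,0,0,0.01,2.2,0,6.1,0.2]

```text
time: 2.4
tool_pos: [0.473, -0.0329, 0.1099]
ee_rot: [3.141, -0.001, 0.359]
wrist_force: [-0.5, 0.1, 0.2]
width: 0.0376
finger_force: 0.0
```

```bash
python3 go.py -0.085 -0.001 0.108
```

```text
t 2.4 turn [ 0.001 -0.001  0.019] cm [3.96 0.25 0.19] tcp plate [-0.1247  0.0007] 0.1099 w 0.03762150298648564
```

>>> move_arm:
  deltas: [0,0,0.02,0.5,0.2,0.2,0.2,0,0,0.02,0.9,0.2,0.2,0.2,0,0,0.02,1.2,0.2,0.2,0.2,0,0,0.02,1.5,0.2,0.2,0.2,0,0,0.02,1.8,0.2,0.2,0.2,0,0,0.02,2.1,0.2,0.2,0.2,0,0,0.02,2.4,0.2,0.2,0.2,0,0,0.02,2.7,0.2,0.2,0.2]

```text
time: 3.2
tool_pos: [0.499, -0.0251, 0.1071]
ee_rot: [-3.142, -0.0, 0.339]
wrist_force: [0.3, -0.6, -0.7]
width: 0.0377
finger_force: 0.0
```

```bash
python3 -c "
from h import *
s=snap('side','side1');cv2.imwrite('pics/c1.png',cv2.resize(s['image'][190:330,240:430,::-1],None,fx=3,fy=3))"; python3 go.py -0.065 -0.001 0.108
```

```text
t 3.25 turn [-0.    -0.    -0.002] cm [ 3.23  0.04 -0.09] tcp plate [-0.0973 -0.0006] 0.107 w 0.03758131994635682
```

View pics/c1.png

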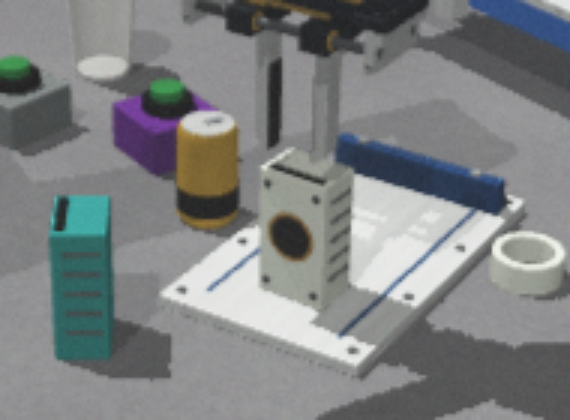

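The turquoise module is at the left, at crop (82,280). The white module still stands at crop (300,230), and the finger tips appear at crop (272,145) and (320,160). I'll check these against the projected TCP.

```bash
python3 - <<'E'
from go import *
s=load('side1'); f=240/np.tan(np.radians(s['fov_y'])/2)
def pr(p):
    q=Rm(s).T@(np.array(p)-np.array(s['origin'])); return np.array([s['cx']+f*q[0]/-q[2],s['cy']-f*q[1]/-q[2]])
cr=lambda p:((pr(p)-[240,190])*3).round(0)
for yy in(.025,-.025): print('tip',yy,cr([*W(-.097,yy),.107]))
for n,p in dict(ftl=(-.103,.03,.122),ftr=(-.103,-.03,.122),btr=(-.061,-.03,.122),btl=(-.061,.03,.122),fbl=(-.103,.03,.012),fbr=(-.103,-.03,.012),bbr=(-.061,-.03,.012),platecorner=(-.15,-.09,.012)).items(): print(n,cr([*W(p[0],p[1]),p[2]]))
for u,v in[(272,140),(322,150),(300,180),(300,165),(325,205),(290,240)]: 
    d=dep(s,240+u//3,190+v//3); print((u,v),P(d[:2]).round(4),d[2].round(4))
E
```

```text
tip 0.025 [263. 181.]
tip -0.025 [319. 199.]
ftl [253. 165.]
ftr [321. 186.]
btr [349. 164.]
btl [282. 144.]
fbl [252. 287.]
fbr [317. 310.]
bbr [344. 286.]
platecorner [354. 363.]
(272, 140) [-0.0995  0.0178] 0.1474
(322, 150) [-0.111  -0.0335] 0.1572
(300, 180) [-0.0997 -0.0097] 0.1196
(300, 165) [-0.0818  0.0012] 0.1212
(325, 205) [-0.0973 -0.0299] 0.104
(290, 240) [-0.1007 -0.0011] 0.0646
```

```bash
python3 -c "
from h import *
s=load('side1');cv2.imwrite('pics/c2.png',cv2.resize(s['image'][200:270,310:370,::-1],None,fx=8,fy=8,interpolation=cv2.INTER_CUBIC))"
```

```text
(no output)
```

View pics/c2.png

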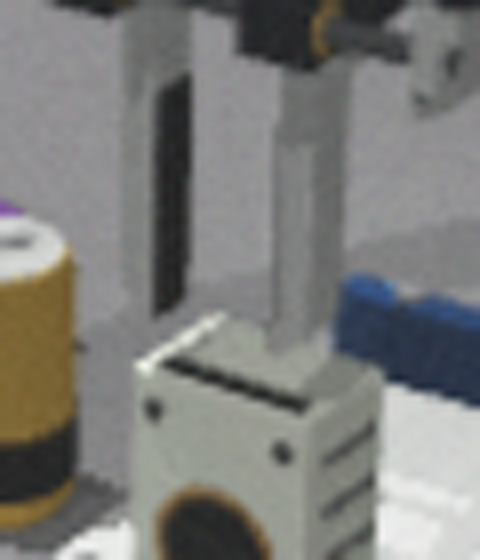

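```bash
python3 - <<'E'
from go import *
s=load('side1'); o=robot.get_obs(); print(o['tool_pos'],o['wrist_force'],o['joint_positions'].round(3))
for u,v in[(330.6,239),(347.5,243.7)]:
    for z in(.107,.125,.135): print(u,z,P(atz(s,u,v,z)[:2]).round(4))
for v in range(228,246,2): print(v,[ (P(dep(s,u,v)[:2]).round(3).tolist(),dep(s,u,v)[2].round(3)) for u in (331,346)])
t=snap('top','top1')
E
```

```text
[ 0.49932345 -0.0250082   0.10704575] [ 0.64476788 -0.358094    0.02586252] [-0.164 -0.003  1.59   0.     1.555  1.068]
330.6 0.107 [-0.0455  0.049 ]
330.6 0.125 [-0.0748  0.0311]
330.6 0.135 [-0.091   0.0212]
347.5 0.107 [-0.0435  0.0033]
347.5 0.125 [-0.0728 -0.0134]
347.5 0.135 [-0.0891 -0.0226]
228 [([-0.099, 0.016], np.float64(0.168)), ([-0.108, -0.028], np.float64(0.184))]
230 [([-0.099, 0.016], np.float64(0.163)), ([-0.111, -0.03], np.float64(0.181))]
232 [([-0.101, 0.015], np.float64(0.159)), ([-0.114, -0.032], np.float64(0.178))]
234 [([-0.095, 0.018], np.float64(0.151)), ([-0.103, -0.026], np.float64(0.167))]
236 [([-0.099, 0.016], np.float64(0.148)), ([-0.108, -0.029], np.float64(0.164))]
238 [([0.136, 0.159], np.float64(-0.001)), ([-0.105, -0.027], np.float64(0.158))]
240 [([0.125, 0.152], np.float64(-0.001)), ([-0.107, -0.029], np.float64(0.154))]
242 [([-0.081, 0.026], np.float64(0.122)), ([-0.107, -0.029], np.float64(0.149))]
244 [([-0.095, 0.018], np.float64(0.125)), ([-0.071, -0.008], np.float64(0.122))]
```

The depth readings show the physical finger tips end at z≈0.137, about 30 mm above the reported TCP. That explains the lack of contact, since they hover just over the module's top. I'll back off and re-measure.

>>> move_arm:
  deltas: [0,0,0,-2,0,0,0.2,0,0,0,-4,0,0,0.2,0,0,0,-4,0,0,0.2,0,0,0,-4,0,0,0.2,0,0,0,-4,0,0,0.2]

```text
time: 3.8
tool_pos: [0.4617, -0.0384, 0.1072]
ee_rot: [3.141, -0.001, 0.339]
wrist_force: [0.4, 0.4, -0.1]
width: 0.0379
finger_force: 0.0
```

```bash
python3 - <<'E'
from go import *
s=snap('side','side2');cv2.imwrite('pics/c3.png',cv2.resize(s['image'][190:280,290:370,::-1],None,fx=6,fy=6,interpolation=cv2.INTER_CUBIC))
o=robot.get_obs();print(o['tool_pos'],P(o['tool_pos'][:2]))
# all points near the gripper fingers in plate frame, below z=.18
v,u=np.mgrid[0:480,0:640]; f=240/np.tan(np.radians(s['fov_y'])/2)
d=s['depth']; c=np.stack([(u-s['cx'])/f*d,-(v-s['cy'])/f*d,-d],-1)@Rm(s).T+np.array(s['origin'])
q=P(c[...,:2].reshape(-1,2)).reshape(480,640,2); z=c[...,2]
m=(np.abs(q[...,0]+.137)<.02)&(np.abs(q[...,1])<.06)&(z>.02)&(z<.2)&(d>0)
print(m.sum(),np.histogram(z[m],bins=np.arange(.02,.2,.01)))
for sg in(1,-1):
    k=m&(q[...,1]*sg>0)&(z<.19); print(sg,z[k].min(),np.percentile(q[k],[5,50,95],axis=0).round(3).tolist())
E
```

```text
[ 0.46166157 -0.03837594  0.10715077] [-0.1372323  -0.00061486]
384 (array([ 0,  0,  0,  0,  0,  0,  0,  0,  0,  0,  0,  0, 26, 66, 72, 74, 70]), array([0.02, 0.03, 0.04, 0.05, 0.06, 0.07, 0.08, 0.09, 0.1 , 0.11, 0.12,
       0.13, 0.14, 0.15, 0.16, 0.17, 0.18, 0.19]))
1 0.14262921941197004 [[-0.148, 0.015], [-0.144, 0.019], [-0.131, 0.028]]
-1 0.14563794994579882 [[-0.148, -0.035], [-0.144, -0.032], [-0.13, -0.023]]
```

View pics/c3.png

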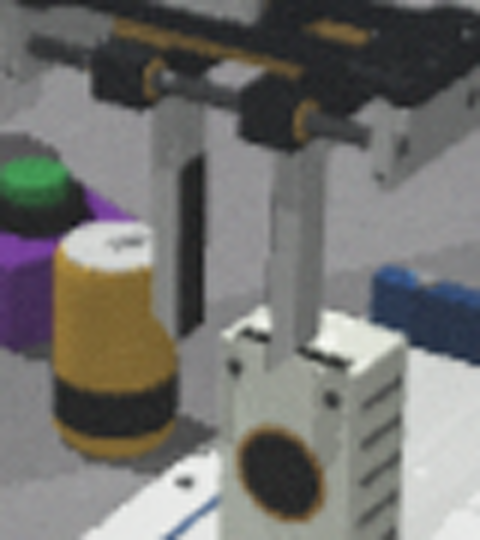

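The finger tips end at crop (185,335) and (290,365), about z 0.143 against a reported 0.107, so there is a z offset of about +0.035. The x and y values agree with the report. I'll lower by 3.4 cm and re-check.

>>> move_arm:
  deltas: [0,0,0,0,0,1.7,0.2,0,0,0,0,0,3.4,0.2,0,0,0,0,0,3.4,0.2,0,0,0,0,0,3.4,0.2,0,0,0,0,0,3.4,0.2]

```text
time: 4.35
tool_pos: [0.4619, -0.0386, 0.0741]
ee_rot: [3.141, -0.001, 0.339]
wrist_force: [0.2, -1.4, -0.1]
width: 0.0377
finger_force: 0.0
```

```bash
cat > tip.py <<'E'
from go import *
def tip(w=.06):
    s=snap('side','tip'); o=robot.get_obs(); t=P(o['tool_pos'][:2])
    v,u=np.mgrid[0:480,0:640]; f=240/np.tan(np.radians(s['fov_y'])/2)
    d=s['depth']; c=np.stack([(u-s['cx'])/f*d,-(v-s['cy'])/f*d,-d],-1)@Rm(s).T+np.array(s['origin'])
    q=P(c[...,:2].reshape(-1,2)).reshape(480,640,2)-t; z=c[...,2]
    m=(np.abs(q[...,0])<.018)&(np.abs(q[...,1])<w)&(z>.025)&(z<.2)&(d>0)
    print('tcp',t.round(4),o['tool_pos'][2].round(4),'tips',[np.sort(z[m&(q[...,1]*sg>0)])[:6].round(3).tolist() for sg in(1,-1)],o['wrist_force'].round(1))
if __name__=='__main__': tip()
E
python3 tip.py
```

```text
tcp [-0.137 -0.001] 0.0742 tips [[0.11, 0.11, 0.111, 0.112, 0.112, 0.112], [0.11, 0.112, 0.113, 0.113, 0.113, 0.115]] [ 0.1  0.4 -0.7]
```

>>> move_arm:
  deltas: [0,0,0,1.5,0,0,0.2,0,0,0,2.4,0,0,0.2,0,0,0,2.8,0,0,0.2,0,0,0,3.2,0,0,0.2,0,0,0,3.6,0,0,0.2,0,0,0,4.0,0,0,0.2,0,0,0,4.4,0,0,0.2,0,0,0,4.8,0,0,0.2]

```text
time: 5.2
tool_pos: [0.5066, -0.0224, 0.0731]
ee_rot: [-3.142, -0.0, 0.339]
wrist_force: [-0.9, -0.6, 0.1]
width: 0.0377
finger_force: 0.3
```

```bash
python3 tip.py; python3 -c "
from h import *
s=load('tip');cv2.imwrite('pics/c4.png',cv2.resize(s['image'][190:310,270:430,::-1],None,fx=4,fy=4,interpolation=cv2.INTER_CUBIC))"
```

```text
tcp [-0.0889 -0.0006] 0.073 tips [[0.025, 0.025, 0.025, 0.025, 0.026, 0.026], [0.025, 0.025, 0.025, 0.025, 0.025, 0.026]] [ 0.3 -0.9 -0.2]
```

View pics/c4.png

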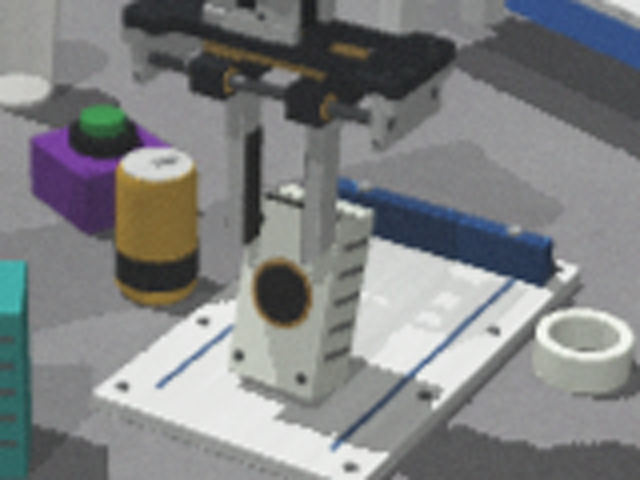

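The module is tilting forward under the fingers, with its top edge at crop (320,200) and its bottom front edge lifted. I'll keep pushing.

>>> move_arm:
  deltas: [0,0,0,0.4,0,0,0.2,0,0,0,0.8,0,0,0.2,0,0,0,1.2,0,0,0.2,0,0,0,1.6,0,0,0.2,0,0,0,2.0,0,0,0.2,0,0,0,2.4,0,0,0.2,0,0,0,2.8,0,0,0.2,0,0,0,2.8,0,0,0.2]

```text
time: 6.05
tool_pos: [0.5331, -0.0131, 0.073]
ee_rot: [-3.141, -0.0, 0.339]
wrist_force: [0.2, 0.6, -1.1]
width: 0.0377
finger_force: 0.0
```

```bash
python3 tip.py; python3 -c "
from h import *
s=load('tip');cv2.imwrite('pics/c5.png',cv2.resize(s['image'][190:310,270:430,::-1],None,fx=4,fy=4,interpolation=cv2.INTER_CUBIC))"
```

```text
tcp [-0.0617 -0.0006] 0.073 tips [[0.025, 0.026, 0.026, 0.026, 0.027, 0.027], [0.025, 0.025, 0.026, 0.026, 0.026, 0.026]] [-0.7 -0.5 -0.3]
```

View pics/c5.png

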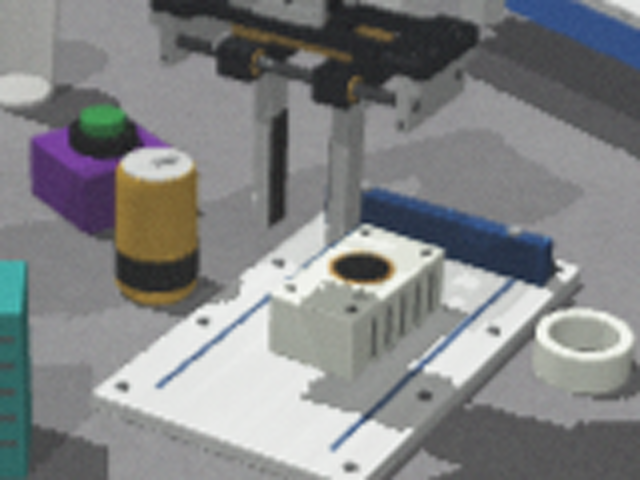

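The module lies on its back, port up at crop (362,267), with its tail at plate x≈-0.06. I'll retreat and lower to a physical tip height of about 0.034.

>>> move_arm:
  deltas: [0,0,0,-3,0,0,0.2,0,0,0,-4.8,0,0,0.2,0,0,0,-4.8,0,0,0.2,0,0,0,-4.8,0,3,0.2,0,0,0,-4.8,0,6,0.2,0,0,0,-4.8,0,7.5,0.2,0,0,0,-4.8,0,7.5,0.2,0,0,0,-4.8,0,7.5,0.2]

```text
time: 6.9
tool_pos: [0.4881, -0.0291, -0.0016]
ee_rot: [3.142, -0.001, 0.339]
wrist_force: [-0.6, -0.1, 0.6]
width: 0.0374
finger_force: 0.0
```

```bash
cat > mod.py <<'E'
from go import *
def mod():
    s=snap('top','mt'); v,u=np.mgrid[0:480,0:640]; f=240/np.tan(np.radians(s['fov_y'])/2)
    d=s['depth']; c=np.stack([(u-s['cx'])/f*d,-(v-s['cy'])/f*d,-d],-1)@Rm(s).T+np.array(s['origin'])
    q=P(c[...,:2].reshape(-1,2)).reshape(480,640,2); z=c[...,2]
    m=(q[...,0]>-.12)&(q[...,0]<.104)&(np.abs(q[...,1])<.055)&(z>.04)&(z<.066)
    n,l,st,_=cv2.connectedComponentsWithStats(m.astype(np.uint8)); k=1+np.argmax(st[1:,4]); 
    p=q[l==k]; r=cv2.minAreaRect((p*1000).astype(np.float32)); print('mod rect mm',r,'x range',np.percentile(p[:,0],[.5,99.5]).round(4),'z',np.median(z[l==k]))
mod()
E
python3 mod.py; python3 tip.py
```

```text
mod rect mm ((22.90283203125, -6.683925628662109), (60.33411407470703, 62.938533782958984), 87.60968780517578) x range [-0.0059  0.0543] z 0.053732443580242206
tcp [-0.1084 -0.0012] -0.0004 tips [[0.033, 0.034, 0.035, 0.035, 0.036, 0.036], [0.035, 0.037, 0.039, 0.039, 0.04, 0.041]] [0.7 1.  0.4]
```

>>> move_arm:
  deltas: [0,0,0,2,0,0,0.2,0,0,0,3.6,0,0,0.2,0,0,0,4.1,0,0,0.2,0,0,0,4.6,0,0,0.2,0,0,0,5.1,0,0,0.2,0,0,0,5.6,0,0,0.2,0,0,0,6.1,0,0,0.2,0,0,0,6.6,0,0,0.2]

```text
time: 7.8
tool_pos: [0.5486, -0.0076, -0.0017]
ee_rot: [-3.141, 0.002, 0.339]
wrist_force: [-5.1, -3.0, 3.8]
width: 0.0375
finger_force: 2.6
```

```bash
python3 mod.py;python3 go.py -0.008 -0.001 -0.001
```

```text
t 7.85 turn [-0.     0.    -0.002] cm [ 3.59  0.03 -0.07] tcp plate [-0.0439 -0.0006] -0.0017 w 0.03778530458896314Traceback (most recent call last):
  File "mod.py", line 9, in <module>
    mod()
    ~~~^^
  File "mod.py", line 7, in mod
    n,l,st,_=cv2.connectedComponentsWithStats(m.astype(np.uint8)); k=1+np.argmax(st[1:,4]);
                                                                       ~~~~~~~~~^^^^^^^^^^
    return _wrapfunc(a, 'argmax', axis=axis, out=out, **kwds)
    return bound(*args, **kwds)
ValueError: attempt to get argmax of an empty sequence
```

The fingers are in sliding contact at about 6 N. I'll go on slowly towards the bar.

>>> move_arm:
  deltas: [0,0,0,0.4,0,0,0.2,0,0,0,0.8,0,0,0.2,0,0,0,1.2,0,0,0.2,0,0,0,1.6,0,0,0.2,0,0,0,2.0,0,0,0.2,0,0,0,2.4,0,0,0.2,0,0,0,2.7,0,0,0.2,0,0,0,3.0,0,0,0.2]

```text
time: 8.65
tool_pos: [0.5779, 0.0027, -0.0018]
ee_rot: [-3.141, 0.001, 0.339]
wrist_force: [-5.5, -1.9, 4.9]
width: 0.0375
finger_force: 2.7
```

>>> move_arm:
  deltas: [0,0,0,0.2,0,0,0.2,0,0,0,0.4,0,0,0.2]

```text
time: 8.85
tool_pos: [0.5816, 0.004, -0.0018]
ee_rot: [-3.141, 0.001, 0.339]
wrist_force: [-5.2, -1.8, 4.8]
width: 0.0376
finger_force: 2.7
```

```bash
python3 go.py -0.008 -0.001 -0.001
```

```text
t 8.85 turn [-0.     0.001 -0.002] cm [ 0.2   0.02 -0.08] tcp plate [-0.01   -0.0007] -0.0018 w 0.03764254498735142
```

Force is still at sliding level. I'll creep forward in 1 mm steps until it jumps.

>>> move_arm:
  deltas: [0,0,0,0.1,0,0,0.2,0,0,0,0.2,0,0,0.2,0,0,0,0.3,0,0,0.2]

```text
time: 9.15
tool_pos: [0.5817, 0.004, -0.0018]
ee_rot: [-3.141, 0.007, 0.339]
wrist_force: [-13.9, -4.4, 10.3]
width: 0.0378
finger_force: 6.8
```

>>> move_arm:
  deltas: [0,0,0,0.1,0,0,0.2,0,0,0,0.2,0,0,0.2]

```text
time: 9.35
tool_pos: [0.5815, 0.004, -0.0018]
ee_rot: [-3.141, 0.011, 0.339]
wrist_force: [-18.1, -5.7, 13.3]
width: 0.0374
finger_force: 9.4
```

The module is home against the bar: TCP motion has stopped and the force has risen to 19 N. I'll back off, rise and look.

>>> move_arm:
  deltas: [0,0,0,-1.5,0,0,0.2,0,0,0,-5,0,0,0.2,0,0,0,-5,0,0,0.2,0,0,0,-5,0,-5,0.2,0,0,0,-5,0,-10,0.2,0,0,0,-5,0,-14,0.2,0,0,0,-5,0,-14,0.2,0,0,0,-5,0,-14,0.2]

```text
time: 10.15
tool_pos: [0.5416, -0.0105, 0.1395]
ee_rot: [3.14, -0.005, 0.339]
wrist_force: [0.2, 0.3, -0.3]
width: 0.0375
finger_force: 0.0
```

```bash
python3 -c "
from go import *
g=atz(s,*px(652-540,121,155,240),.067); print(g)
go([g[0],g[1],.135])"
```

```text
[0.49261802 0.3787363  0.067     ]
t 10.15 turn [ 0.001 -0.005 -0.001] cm [  8.33 -38.34   0.44] tcp plate [-0.0526 -0.0011] 0.1395 w 0.03746307237944391
```

>>> move_arm:
  deltas: [0,0,0,8.3,-38.3,0,1,0,0,0,8.3,-38.3,0,1,0,0,0,8.3,-38.3,0,1,0,0,0,8.3,-38.3,0,1,0,0,0,8.3,-38.3,0,1,0,0,0,8.3,-38.3,0,1,0,0,0,8.3,-38.3,0,1,0,0,0,8.3,-38.3,0,1]

```text
time: 10.95
tool_pos: [0.4886, 0.3806, 0.1347]
ee_rot: [-3.141, 0.004, 0.34]
wrist_force: [1.1, -0.3, 0.7]
width: 0.0006
finger_force: 0.0
```

```bash
python3 mod.py; python3 tip.py; python3 -c "
from go import *
go([.4926,.3787,.06])
s=load('mt'); a=cv2.resize(s['image'][165:300,262:382,::-1],None,fx=4.4,fy=4.4,interpolation=cv2.INTER_CUBIC);cv2.imwrite('pics/c6.png',a)"
```

```text
mod rect mm ((51.14396286010742, -4.057712554931641), (61.24870681762695, 105.69994354248047), 89.89215087890625) x range [-0.0012  0.1035] z 0.05371249744660633
tcp [0.0279 0.3878] 0.1341 tips [[0.04, 0.041, 0.041, 0.042, 0.042, 0.042], [0.026, 0.026, 0.026, 0.027, 0.027, 0.027]] [-0.5 -0.4 -0.2]
t 11.05 turn [-0.002  0.004  0.005] cm [0.36 0.58 7.4 ] tcp plate [0.0279 0.3878] 0.1341 w 0.0004354923291689837
```

View pics/c6.png

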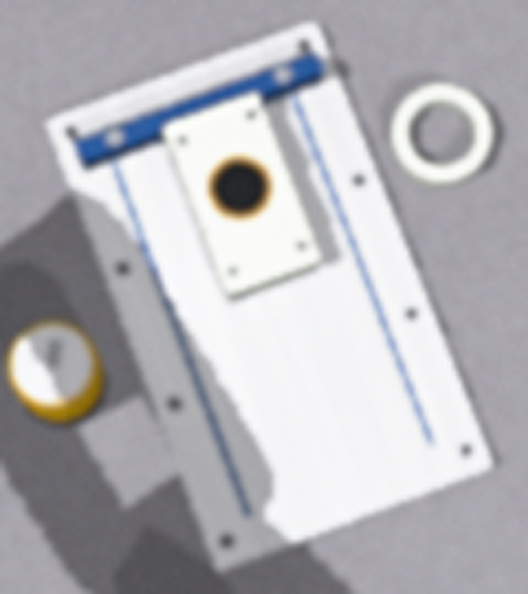

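The module is flush and square against the bar, with the port at crop (240,187), y≈-4 mm, and can and ring unmoved. Next I'll centre over the green button and descend.

>>> move_arm:
  deltas: [0,0,0,0.4,0.6,0,1,0,0,0,0.4,0.6,0,1,0,0,0,0.4,0.6,4,1,0,0,0,0.4,0.6,5.5,1,0,0,0,0.4,0.6,5.5,1,0,0,0,0.4,0.6,5.5,1]

```text
time: 11.65
tool_pos: [0.4964, 0.3727, 0.0833]
ee_rot: [-3.142, 0.0, 0.337]
wrist_force: [0.1, -0.6, -0.2]
width: 0.0006
finger_force: 0.0
```

```bash
python3 - <<'E'
from go import *
go([.4926,.3787,.03])
s=snap('side','g');cv2.imwrite('pics/c7.png',cv2.resize(s['image'][150:250,200:300,::-1],None,fx=5,fy=5,interpolation=cv2.INTER_CUBIC))
E
```

```text
t 11.65 turn [-0.     0.    -0.003] cm [-0.16 -0.7   5.33] tcp plate [0.0328 0.3752] 0.0833 w 0.0005758973862643316
```

View pics/c7.png

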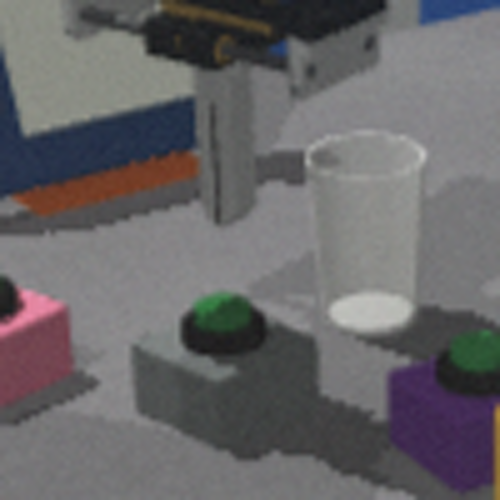

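The closed fingers, at crop (222,215), hang over the grey box's green button at crop (222,312). The beaker is clear to the right. I'll correct laterally and go down to just above the button.

>>> move_arm:
  deltas: [0,0,0,-0.2,-0.7,0,1,0,0,0,-0.2,-0.7,2,1,0,0,0,-0.2,-0.7,4,1,0,0,0,-0.2,-0.7,4.6,1,0,0,0,-0.2,-0.7,4.6,1,0,0,0,-0.2,-0.7,4.6,1]

```text
time: 12.3
tool_pos: [0.4925, 0.3802, 0.0386]
ee_rot: [-3.141, -0.002, 0.339]
wrist_force: [-0.2, 0.7, -0.1]
width: 0.0001
finger_force: 0.0
```

>>> move_arm:
  deltas: [0,0,0,0,0,0.3,1,0,0,0,0,0,0.6,1,0,0,0,0,0,0.8,1,0,0,0,0,0,0.8,1]

```text
time: 12.7
tool_pos: [0.4925, 0.3799, 0.0298]
ee_rot: [-3.141, -0.002, 0.339]
wrist_force: [0.5, 1.1, 2.5]
width: 0.0
finger_force: 1.3
```

Contact at 2.5 N. I'll press on by a few mm.

>>> move_arm:
  deltas: [0,0,0,0,0,0.2,1,0,0,0,0,0,0.4,1,0,0,0,0,0,0.5,1,0,0,0,0,0,0.5,1,0,0,0,0,0,0.5,1]

```text
time: 13.2
tool_pos: [0.4926, 0.3799, 0.0259]
ee_rot: [-3.141, -0.002, 0.339]
wrist_force: [-0.7, 0.6, 7.7]
width: 0.0006
finger_force: 3.7
```

>>> move_arm:
  deltas: [0,0,0,0,0,0.2,1,0,0,0,0,0,0.2,1,0,0,0,0,0,0.2,1]

```text
time: 13.5
tool_pos: [0.4926, 0.38, 0.0257]
ee_rot: [-3.141, -0.003, 0.339]
wrist_force: [-2.3, -1.9, 13.6]
width: 0.0004
finger_force: 6.8
```

The button has bottomed out: the force rises with no further travel. I'll rise clear.

>>> move_arm:
  deltas: [0,0,0,0,0,-2,1,0,0,0,0,0,-6,1,0,0,0,0,0,-10,1,0,0,0,0,0,-12,1,0,0,0,0,0,-12,1,0,0,0,0,0,-12,1]

```text
time: 14.1
tool_pos: [0.4913, 0.3791, 0.1407]
ee_rot: [3.141, 0.002, 0.339]
wrist_force: [-0.3, -1.0, -0.2]
width: 0.0001
finger_force: 0.0
```

```bash
python3 mod.py; python3 -c "
from bench import robot
o=robot.get_obs();print(o['tool_pos'],o['wrist_force']);print(robot.close_job())"
```

```text
mod rect mm ((51.11190414428711, -3.856678009033203), (105.7916030883789, 60.64113235473633), 0.32336100935935974) x range [-0.0014  0.1034] z 0.053818320114468854
[0.49070872 0.3786874  0.13940292] [ 0.23369581  0.19607639 -0.94642061]
the job is handed in; nothing more can be done
None
```

I've handed the job in: the module lies port-up, flush and square against the stop bar (about 4 mm off the lane's middle line), and the green button was pressed to its stop and released; no verdict came back.

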